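# Pile pocket diaries on a lift table, wind it down past the handwheel's slack and lock it

### The job

Stack all the pocket diaries from the bench squarely in one pile on the middle of the lift table, lengthways along it, and set the steel weight squarely on top. Then wind the table down with the handwheel until the top of the uppermost diary is level with the red mark: that is one full turn of real table movement for each diary, and the wheel's slack, which has to be taken up first, does not count. Last, press the yellow lock lever down until it catches, and leave the other things on the bench where they are.

Things in the scene. Friction and masses are not known exactly. Their poses are not given: they have to be found in the camera images.
- lift: pile lift, fixed: blue base plate 260 x 450 mm. Origin at bench level under the middle of its lift table; x along the table's length, away from the robot, z up. In this frame: screw column (75 mm square, top at z 147) with the handwheel at y -185; aluminium mark post (36 wide, 12 thick, top at z 162) at x +118; lock lever at y +155
- table_top (a point): centre of the top face of the steel lift table (180 along x, 200 along y, 10 thick), 130 mm above the bench at the start, level with the red mark. A full turn of the screw, clockwise seen from above, lowers it 20 mm (counter-clockwise raises it); travel 112 mm down; it stays where left and does not move while the wheel only takes up slack
- mark (a point): the red mark on the aluminium post, its middle, 130 mm above the bench, at lift x +118, y 0
- wheel_hub (a point): centre of the top of the black handwheel disc (144 dia, 16 thick, vertical axis), 175 mm above the bench. The wheel is loose on its screw: 2.2 rad (0.35 turn) of slack between driving one way and the other; at the start 1.3 to 2.2 rad must be taken up clockwise before the table moves. Driving then takes about 4 N at the handle
- handle_mid (a point): middle of the red upright crank handle on the handwheel, 58 mm from the wheel's axis: a revolving grip 24 dia x 52 high, from 182 to 234 mm above the bench (this point is 212 mm up); it spins freely on its own pin, so it can be carried round without turning the gripper. Its start direction varies
- lever_pad (a point): top centre of the yellow pad (45 x 45 x 12 mm) at the free end of the lock lever, 135 mm above the bench when up, about 85 mm when latched; it moves on an arc of 134 mm about a level pivot along y at lift x +105, y +155, height 75 mm (pad at lift x about -15 when up, -29 when latched; it is level when up and tips with the lever)
- lock_lever (a joint): angle of the lock lever: 0 up, 0.40 rad fully down. A spring pushes it up (about 8 N at the pad) until 0.28 rad, then it snaps over and a detent holds it down at 0.40. It does not affect the wheel
- weight: dark steel weight with brass inlay, 100 (x) x 50 (y) x 34 high, about 0.6 kg. Origin: centre of the underside
- diary_a: pocket diary, red hard cover with a black band, 120 (x, long) x 60 (y) x 20 mm thick, about 0.15 kg, lying flat on the bench at the start; may be absent. Origin: centre of the underside
- diary_b: pocket diary, blue hard cover with a black band, 120 (x, long) x 60 (y) x 20 mm thick, about 0.15 kg, lying flat on the bench at the start; may be absent. Origin: centre of the underside
- diary_c: pocket diary, white hard cover with a black band, 120 (x, long) x 60 (y) x 20 mm thick, about 0.15 kg, lying flat on the bench at the start; may be absent. Origin: centre of the underside
- diary_d: pocket diary, orange hard cover with a black band, 120 (x, long) x 60 (y) x 20 mm thick, about 0.15 kg, lying flat on the bench at the start; may be absent. Origin: centre of the underside
- diary_e: pocket diary, grey hard cover with a black band, 120 (x, long) x 60 (y) x 20 mm thick, about 0.15 kg, lying flat on the bench at the start; may be absent. Origin: centre of the underside
- mug: white mug, 80 dia x 90 high; a bystander. Origin: centre of the underside
- glue_bottle: white glue bottle with orange cap, 60 dia x 150 high; a bystander. Origin: centre of the underside
- tape_roll: yellow roll of tape lying flat, 84 dia x 24 high; a bystander. Origin: centre of the underside
- jar: amber jar, 70 dia x 85 high; a bystander. Origin: centre of the underside
- sanding_block: cork sanding block 100 x 60 x 30 high; a bystander. Origin: centre of the underside
- paint_tin: blue tin, 90 dia x 90 high; a bystander. Origin: centre of the underside
Not all that is in view belongs to the job. What is meant by the diary_e is not purple, and is the larger of those in its own colour.

How it is judged:
On the way, in this order (a step that is already met when the one before it is completed fails the run):
1. all the diaries are piled on the lift table with the weight on top, let go (horizontal distance between each of diary_a, diary_b, diary_c, diary_d, diary_e, weight and table_top below 0.02 m and z of diary_a in the frame of table_top between -0.005 and 0.082 m and angle between the z axis of each of diary_a, diary_b, diary_c, diary_d, diary_e, weight and the z axis of lift, either way round below 0.1 rad and angle between the x axis of each of diary_a, diary_b, diary_c, diary_d, diary_e, weight and the x axis of lift, either way round below 0.2 rad and z of diary_b in the frame of table_top between -0.005 and 0.082 m and z of diary_c in the frame of table_top between -0.005 and 0.082 m and z of diary_d in the frame of table_top between -0.005 and 0.082 m and z of diary_e in the frame of table_top between -0.005 and 0.082 m and z of weight in the frame of table_top between -0.005 and 0.106 m and z of weight in the frame of diary_a above 0.015 m and z of weight in the frame of diary_b above 0.015 m and z of weight in the frame of diary_c above 0.015 m and z of weight in the frame of diary_d above 0.015 m and z of weight in the frame of diary_e above 0.015 m and contact force between the fingers and weight below 0.3 N), for 0.2 s.
2. the table is wound down so that the top of the pile is level with the red mark (horizontal distance between weight and table_top below 0.06 m and z of weight in the frame of mark between -0.003 and 0.003 m), for 0.2 s.
3. the lock lever is pressed down and caught (value of joint lock_lever above 0.35 rad), for 0.2 s.
At the end, for the whole second after the job is handed in: all diaries flat in one pile on the lift table, the weight flat on top, each within 20 mm of the table's middle and 0.2 rad of its length; the top of the pile (weight's underside) within 3 mm of the red mark's height; the lock lever latched (above 0.35 rad); at rest (horizontal distance between each of diary_a, diary_b, diary_c, diary_d, diary_e, weight and table_top below 0.02 m and z of diary_a in the frame of table_top between -0.005 and 0.082 m and angle between the z axis of each of diary_a, diary_b, diary_c, diary_d, diary_e, weight and the z axis of lift, either way round below 0.1 rad and angle between the x axis of each of diary_a, diary_b, diary_c, diary_d, diary_e, weight and the x axis of lift, either way round below 0.2 rad and z of diary_b in the frame of table_top between -0.005 and 0.082 m and z of diary_c in the frame of table_top between -0.005 and 0.082 m and z of diary_d in the frame of table_top between -0.005 and 0.082 m and z of diary_e in the frame of table_top between -0.005 and 0.082 m and z of weight in the frame of table_top between -0.005 and 0.106 m and z of weight in the frame of diary_a above 0.015 m and z of weight in the frame of diary_b above 0.015 m and z of weight in the frame of diary_c above 0.015 m and z of weight in the frame of diary_d above 0.015 m and z of weight in the frame of diary_e above 0.015 m and z of weight in the frame of mark between -0.003 and 0.003 m and value of joint lock_lever above 0.35 rad and linear speed of weight below 0.02 m/s); the robot touches nothing.
It fails at once if a bystander is moved more than 50 mm (distance of any of mug, glue_bottle, tape_roll, jar, sanding_block, paint_tin from where it was at the start of the episode above 0.05 m).
Of diary_a, diary_b, diary_c, diary_d, diary_e only 3 to 5 are there at a start; the rules pass over those that are not, and their reading is None.
At some moment in a run one of diary_a, diary_b, diary_c, diary_d, diary_e may be knocked a few centimetres aside while the robot is not near it.
Once in a run the grip may slacken for a moment while it holds something.
It also fails if it takes over 210 s, if anything falls off the work surface, if the arm or the gripper's body presses on something with over 40 N, if the wrist force passes 120 N, or if a joint passes its speed limit or range.

### The arm

A 6-joint arm with a two-finger parallel gripper is mounted at the origin on the work surface. World frame = base frame: x ahead of the robot, y to its left, z up, the work surface at z = 0. Lengths are in m, angles in rad, forces in N, time in s.
With the tool pointing down it reaches from about 0.375 to 0.9 m from the base axis. Payload 3.1 kg.
Tool frame: the origin (TCP) lies on the centre line of the jaws, within the pads' length; the fingertips stand 8 mm ahead of it and the grasp point (between the pads) lies 11 mm behind it; z points along the fingers, y is the line along which they close (so a half turn about z gives the same grasp; the last joint's range is limited). The gripper opens to 85 mm and grips with 20 to 120 N. Pads are 22 mm wide; open, the fingers measure 114 mm over their backs; the gripper's body (76 mm by 85 mm) begins 54 mm behind the grasp point. The pads swing forward as they close: fully open they stand 13 mm farther back than shut.
Start: joints at [-1.462, 0.527, 1.433, -0, 1.181, -0.178], TCP at [0.177, -0.599, 0.239] pointing down, gripper open.
Joint ranges: [-3.08, 3.08], [-0.75, 2.2], [0.22, 2.44], [-1.43, 4.57], [0, 2.65], [-2.85, 2.85]. Speed limits (rad/s): [2.79, 2.79, 3.14, 3.14, 3.14, 3.14].

### API

Orientations are given as a unit quaternion [x, y, z, w].
In Python, from station import * gives the robot as it stands.
- The arm moves only by the tool play_rows, never from a script. Its argument "rows" is a list of rows, each a list of 3 entries, a list of its own where there are three numbers: the turn, a rotation vector about the tool's x, y, z in degrees, then the shift along the tool's x, y, z in mm, then the closure, from 0 (fully open) to 1 (shut). In form: [[[ax, ay, az], [dx, dy, dz], jaw], ...]. A call has 1 to 12 rows; each row shifts and turns the commanded pose from where the row before left it, along the tool's axes as they then stand; what a row does not reach is not made up. A row lasts 1/12 s, in which the tool goes at most 41.7 mm and 7.16 degrees, less where a joint would pass 70% of its speed; a pose out of reach is approached as far as the arm can. A call with a gripper value outside its range is refused whole. The fingers move at their own pace and stop on an object; "grip_force" is the grip in N (left out, the last holds). Time passes only in rows, so rows that do not move let the fingers close. It gives the time, the measured TCP pose, the force, the opening and the grip force at its end, in the units of the state.
- sense(): the state, without advancing time (a new reading comes with each control period).
- snapshot(name): name is "scene" or "side" or "wrist"; returns (picture, depth): 384x512x3 uint8, red, green, blue; 384x512 float32, m along the optical axis (not along the pixel's ray), 0 where there is no reading.
- get_calibration(name): a dict with "vfov" (degrees; the focal length in pixels is half the picture's height over the tangent of half this angle, whatever the lens; pixels are square), "cx", "cy" (the principal point, pixels), "k1" (the pictures are not rectified: a ray, as slopes to the right and down, at radius r is drawn at 1 + k1 r^2 times it, then the intrinsics apply), "xyz" and "attitude" of the camera in the world. Camera axes: x right, y down, z forward; pixel columns grow to the right and rows downward; lengths in m; the calibration is good to about 2 mm. A picture is of the moment at which its call begins: read the wrist's pose just before it. get_calibration takes no time and is no camera call; for the wrist camera it gives the pose at the moment of the call.
- sign_off(): hands the job in; it is judged then, once.
The state is a dict: "t": time; "q": joint angles; "qd": joint speeds; "tau": joint torques, N m; "tcp_pos": TCP position; "tool_rot": TCP orientation; "force": force on the tool from outside, world axes, zero at the start; "ft_torque": the same for the moment, N m; "finger_gap": opening from 0.0 (shut) to 1.0 (fully open); "gripper_force": force on a finger pad.
Only numpy, scipy, OpenCV 4.12 (cv2) and the standard library are available. Lean on these libraries where they do the work, as an engineer would, in place of code of your own. Each camera call takes 0.05 s, during which the arm holds its last target. There are 200 camera calls.

## Working session

There is one attempt and no reset: what is moved stays moved. The work goes in short steps, Python scripts to look and compute and a tool call to move; the robot and the scene stay as the last step left them, time stands still between calls to the robot, and variables do not carry over. Pictures are saved under pics/ and viewed, at most 14 in all, crops included, and the job is handed in when it is done.

Besides the shell and the picture viewer there is one more tool, called after "Call:" as name(argument=value, ...) on one line, values as JSON. play_rows: Moves the arm, as the interface text tells. Its arguments: {"type":"object","properties":{"rows":{"type":"array","items":{"type":"array"}},"grip_force":{"type":"number"}},"required":["rows"]}

```bash
mkdir -p pics; ls; cat > h.py <<'E'
from station import *
import numpy as np, cv2
from scipy.spatial.transform import Rotation as R
def grab(cam,fn=None):
    c=get_calibration(cam); p,d=snapshot(cam)
    if fn:
        cv2.imwrite('pics/'+fn+'.png',cv2.cvtColor(p,cv2.COLOR_RGB2BGR)); np.savez('/tmp/'+fn+'.npz',p=p,d=d,c=np.array([c],dtype=object))
    return p,d,c
def K(c,h=384):
    f=h/2/np.tan(np.radians(c['vfov'])/2); return f
def rot(c):
    a=np.array(c['attitude'],float)
    return R.from_quat(a) if a.shape==(4,) else R.from_matrix(a) if a.shape==(3,3) else R.from_rotvec(a)
def world(c,d,uv,z=None):
    """pixel -> world using depth, or plane z"""
    f=K(c); u,v=uv
    x,y=(u-c['cx'])/f,(v-c['cy'])/f
    xd,yd=x,y
    for _ in range(20):
        s=1+c['k1']*(x*x+y*y); x,y=xd/s,yd/s
    ray=rot(c).apply([x,y,1.]); o=np.array(c['xyz'])
    if z is not None: return o+ray*(z-o[2])/ray[2]
    dd=d[int(round(v)),int(round(u))]
    return o+ray*dd
E
python3 - <<'E'
from h import *
print(sense())
for n in('scene','side','wrist'):
    p,d,c=grab(n,n+'0'); print(n,c)
    
E
```

```text
pics
{'t': 0.0, 'q': array([-1.46151050e+00,  5.28457936e-01,  1.43389776e+00, -3.73028831e-05,
        1.18144009e+00, -1.78486982e-01]), 'qd': array([-8.98226935e-04,  5.08022333e-05,  1.32267860e-03,  8.96897722e-04,
        2.86389177e-04,  1.49875101e-03]), 'tau': array([-9.24420237e-04, -4.42359102e+01, -1.78027207e+01, -4.00850140e-04,
        8.36447318e-03, -2.64303779e-07]), 'tcp_pos': array([ 0.17733354, -0.59857454,  0.23834013]), 'tool_rot': array([ 9.89664580e-01,  1.43397368e-01,  2.08697685e-05, -1.10149949e-03]), 'force': array([-1.18963458,  1.00348461, -0.20713374]), 'ft_torque': array([0.02559601, 0.00431072, 0.0182872 ]), 'gripper_force': 0.0, 'finger_gap': 0.9991643263377674}
scene {'vfov': 50.97851770679701, 'cx': 256.96891639609106, 'cy': 187.05012911598706, 'k1': -0.07686131937307566, 'xyz': array([ 1.11798943, -0.60250428,  1.14034108]), 'attitude': array([ 0.87880622,  0.30625111, -0.12724455, -0.3431016 ])}
side {'vfov': 42.11915416881337, 'cx': 258.064438461653, 'cy': 183.80734225221104, 'k1': -0.015344504206316695, 'xyz': array([0.47905727, 1.23409109, 1.29099447]), 'attitude': array([-0.02793192,  0.92331935, -0.38285963,  0.01094052])}
wrist {'vfov': 69.99808816675471, 'cx': 257.15781180380867, 'cy': 194.60194968962128, 'k1': -0.03757569857718815, 'xyz': array([ 0.24824042, -0.57851123,  0.37426418]), 'attitude': array([ 0.79212733, -0.59224229, -0.08866334,  0.11799227])}
```

View pics/scene0.png

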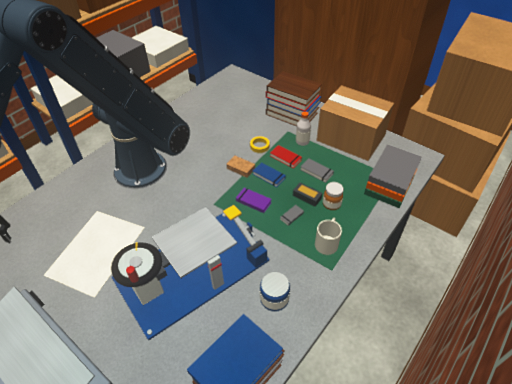

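View pics/side0.png

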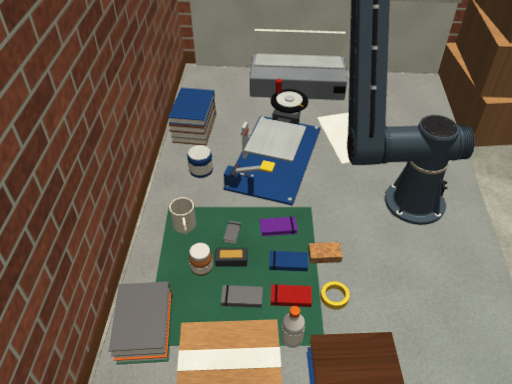

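The scene has three diaries: red at (290,295), blue at (289,261) and the larger grey one at (242,296) in the side view. Purple and the small grey one are decoys. The weight is at (232,257), the lift is in the middle, and the wheel handle is at (279,84).

```bash
cat >> h.py <<'E'
def wmap(c,d):
    f=K(c); h,w=d.shape; v,u=np.mgrid[0:h,0:w].astype(float)
    xd,yd=(u-c['cx'])/f,(v-c['cy'])/f; x,y=xd.copy(),yd.copy()
    for _ in range(20):
        s=1+c['k1']*(x*x+y*y); x,y=xd/s,yd/s
    P=np.stack([x*d,y*d,d],-1).reshape(-1,3)
    return (rot(c).apply(P)+np.array(c['xyz'])).reshape(h,w,3)
def region(W,uv,tol=.006,zt=None,col=None,p=None,ct=60):
    z=W[uv[1],uv[0],2] if zt is None else zt
    m=abs(W[...,2]-z)<tol
    if p is not None: m&=np.abs(p.astype(int)-p[uv[1],uv[0]].astype(int)).sum(-1)<ct
    n,l=cv2.connectedComponents(m.astype(np.uint8)); m=l==l[uv[1],uv[0]]
    Q=W[m]; r=cv2.minAreaRect((Q[:,:2]*1000).astype(np.float32))
    return Q,r
def show(n,W,seeds,**k):
    for s,uv in seeds.items():
        Q,(c,wh,a)=region(W,uv,**k)
        if wh[0]<wh[1]: a+=90; wh=wh[::-1]
        a=(a+90)%180-90
        print(n,s,'c',np.round(c,1),'wh',np.round(wh,1),'ang',round(a,1),'z',np.round(np.median(Q[:,2])*1000,1),len(Q))
E
python3 - <<'E'
from h import *
p,d,c=[np.load('/tmp/side0.npz',allow_pickle=True)[k] for k in 'pdc']; W=wmap(c[0],d)
show('side',W,dict(red=(295,295),blue=(294,261),grey=(248,297),weight=(232,250),small=(232,232),purple=(278,226),table=(272,140),wheel=(300,106),mug=(182,222),jar=(200,250),cork=(325,252),tape=(335,284),glue=(294,310),pad=(268,166),tin=(200,153)))
p,d,c=[np.load('/tmp/scene0.npz',allow_pickle=True)[k] for k in 'pdc']; W=wmap(c[0],d)
show('scene',W,dict(red=(285,154),blue=(266,172),grey=(318,168),weight=(308,187),table=(190,240),wheel=(120,262),pad=(231,212),handle=(131,268)))
for q in [(130,267),(131,270),(132,273),(133,276)]: print(W[q[1],q[0]])
E
```

```text
side red c [429.  416.8] wh [118.3  66.2] ang -0.8 z 20.9 616
side blue c [437.8 290.5] wh [118.7  66.8] ang 1.5 z 20.8 587
side grey c [573.9 426.6] wh [120.6  66.4] ang 0.9 z 20.2 750
side weight c [618.5 293.9] wh [99.1 52.5] ang 3.4 z 35.1 355
side small c [629.3 178.3] wh [90.5 46.6] ang 83.3 z 14.7 243
side purple c [474.4 148.5] wh [120.3  66.7] ang 8.3 z 19.5 379
side table c [ 496.2 -174.1] wh [221.5 180.7] ang 75.9 z 131.1 1493
side wheel c [ 451.5 -344.4] wh [145.9 139.6] ang 36.3 z 175.4 580
side mug c [806.5 184.9] wh [40.7 10. ] ang -21.0 z 50.7 26
side jar c [709.5 324.2] wh [61.2 57.4] ang -82.5 z 83.7 203
side cork c [323.6 254.2] wh [100.3  66.6] ang 4.9 z 30.4 484
side tape c [300.6 409.9] wh [83.2 80.3] ang 49.5 z 24.0 289
side glue c [424.4 549.6] wh [25.9 22.9] ang -45.9 z 151.8 47
side pad c [520.6 -13.3] wh [52.5 44. ] ang 75.6 z 135.0 120
side tin c [ 773.4 -116.9] wh [81.9 73.7] ang 82.7 z 91.6 191
scene red c [431.1 414.1] wh [121.7  68.7] ang 0.1 z 17.7 313
scene blue c [425.4 280.5] wh [154.1  82.8] ang 13.5 z 18.1 363
scene grey c [575.  425.2] wh [124.1  65.1] ang -0.9 z 17.5 338
scene weight c [622.6 288. ] wh [100.2  54.6] ang 5.0 z 32.5 251
scene table c [ 498.6 -178. ] wh [224.2 185.2] ang 76.4 z 129.4 3134
scene wheel c [ 457.4 -348.7] wh [142.6 141.2] ang 58.4 z 174.1 1441
scene pad c [524.7 -17. ] wh [47.7 45.6] ang -15.8 z 132.4 155
scene handle c [ 501.4 -386.4] wh [22.9 20.5] ang 87.5 z 230.9 61
[ 0.49522982 -0.3816753   0.23074192]
[ 0.50514015 -0.38615088  0.23166286]
[ 0.51150488 -0.38937084  0.22743792]
[ 0.51049985 -0.3900146   0.21198402]
```

```bash
python3 - <<'E'
import cv2
a=cv2.imread('pics/side0.png')[180:350,140:370]; cv2.imwrite('pics/c1.png',cv2.resize(a,None,fx=3.4,fy=3.4,interpolation=2))
a=cv2.imread('pics/scene0.png')[200:350,90:290]; cv2.imwrite('pics/c2.png',cv2.resize(a,None,fx=4,fy=4,interpolation=2))
E
```

```text
(no output)
```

View pics/c1.png

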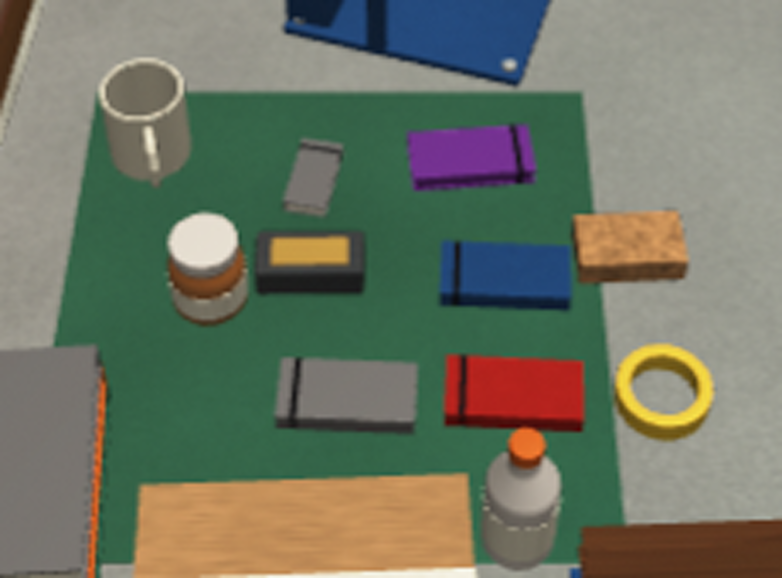

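View pics/c2.png

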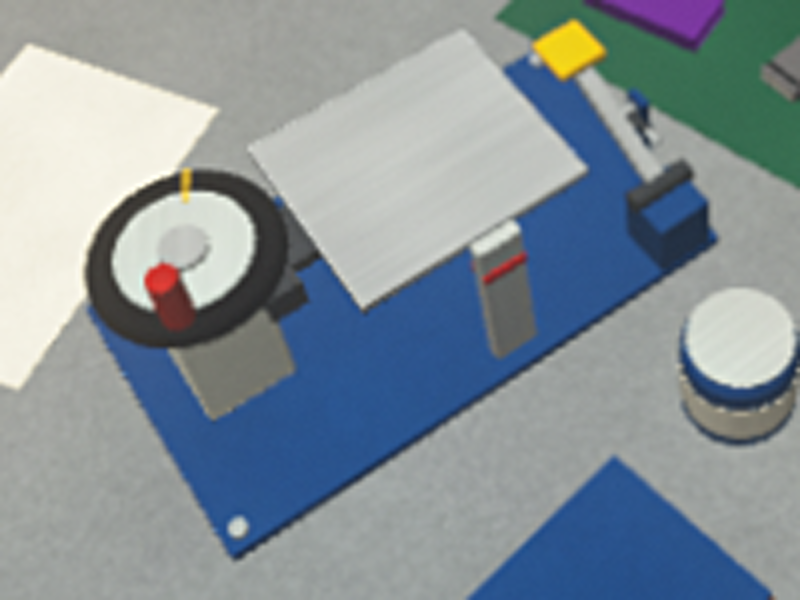

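The enlarged views confirm the layout. The wheel handle lies to the far right of the hub, and the mark post and the lever pad are where they should be. Taking the wheel and pad together, the lift centre is at about (499.5, -168) mm with a yaw of about -14.2°.

```bash
cat >> h.py <<'E'
def plan(*pts):
    s=sense(); r=R.from_quat(s['tool_rot']).as_matrix(); p=s['tcp_pos']*1000
    y=np.degrees(np.arctan2(r[1,0],r[0,0])); print('t %.2f'%s['t'],'tcp',p.round(1),'yaw %.1f'%y,'tilt',r[:2,2].round(4),'F',s['force'].round(1),'gap %.2f'%s['finger_gap'],'gf %.0f'%s['gripper_force'],'q6 %.2f'%s['q'][5])
    for x,yy,z,w in pts:
        a=np.radians(w); d=np.array([x,yy,z])-p
        t=np.array([np.cos(a)*d[0]+np.sin(a)*d[1],np.sin(a)*d[0]-np.cos(a)*d[1],-d[2]])
        print(' az %.1f'%(-(w-y)),'then shift',t.round(1)); p=np.array([x,yy,z]); y=w
E
python3 - <<'E'
from h import *
plan((500,-168,340,-14),(430,416,100,0),(430,416,6,0))
E
```

```text
t 0.15 tcp [ 177.4 -598.7  238.5] yaw 16.5 tilt [-0.0002  0.0017] F [-0.6  0.9  0.8] gap 1.00 gf 0 q6 -0.18
 az 30.5 then shift [ 208.8 -496.  -101.5]
 az -14.0 then shift [ -70. -584.  240.]
 az 0.0 then shift [ 0.  0. 94.]
```

Call:
play_rows(rows=[[[0,0,5.5],[0,0,-34],0],[[0,0,5.5],[0,0,-34],0],[[0,0,5.5],[0,0,-34],0],[[0,0,0],[23,-31,0],0],[[0,0,0],[23,-31,0],0],[[0,0,0],[23,-31,0],0],[[0,0,0],[23,-31,0],0],[[0,0,0],[23,-31,0],0],[[0,0,0],[23,-31,0],0],[[0,0,0],[23,-31,0],0],[[0,0,0],[23,-31,0],0],[[0,0,0],[23,-31,0],0]], grip_force=80)

```text
t: 1.15
tcp_pos: [0.3851, -0.3184, 0.3412]
tool_rot: [1.0, -0.0, -0.0, -0.0]
force: [0.2, 0.2, 0.1]
finger_gap: 1.002
gripper_force: 0.0
```

Call:
play_rows(rows=[[[0,0,0],[23,-31,0],0],[[0,0,0],[23,-31,0],0],[[0,0,0],[23,-31,0],0],[[0,0,0],[23,-31,0],0],[[0,0,0],[23,-31,0],0],[[0,0,0],[0,-39,4],0],[[0,0,0],[0,-39,4],0],[[0,0,0],[0,-39,4],0],[[0,0,0],[0,-39,4],0],[[0,0,0],[0,-39,4],0],[[0,0,0],[0,-39,4],0],[[0,0,0],[0,-39,4],0]])

```text
t: 2.15
tcp_pos: [0.4989, 0.1096, 0.313]
tool_rot: [1.0, -0.0, -0.0, 0.0]
force: [0.3, -0.1, -0.5]
finger_gap: 1.002
gripper_force: 0.0
```

```bash
python3 - <<'E'
from h import *
plan((430,415.5,100,0),(430,415.5,6,0))
E
```

```text
t 2.15 tcp [498.9 109.6 313. ] yaw -0.0 tilt [-0.0003 -0.    ] F [ 0.3 -0.1 -0.5] gap 1.00 gf 0 q6 1.57
 az -0.0 then shift [ -68.9 -305.9  213. ]
 az 0.0 then shift [ 0.  0. 94.]
```

Call:
play_rows(rows=[[[0,0,0],[-6.9,-30.6,21.3],0],[[0,0,0],[-6.9,-30.6,21.3],0],[[0,0,0],[-6.9,-30.6,21.3],0],[[0,0,0],[-6.9,-30.6,21.3],0],[[0,0,0],[-6.9,-30.6,21.3],0],[[0,0,0],[-6.9,-30.6,21.3],0],[[0,0,0],[-6.9,-30.6,21.3],0],[[0,0,0],[-6.9,-30.6,21.3],0],[[0,0,0],[-6.9,-30.6,21.3],0],[[0,0,0],[-6.9,-30.6,21.3],0],[[0,0,0],[0,0,0],0]])

```text
t: 3.07
tcp_pos: [0.427, 0.417, 0.0958]
tool_rot: [1.0, 0.002, -0.003, 0.001]
force: [-0.7, -0.0, -0.2]
finger_gap: 0.999
gripper_force: 0.0
```

```bash
python3 - <<'E'
from h import *
p,d,c=grab('wrist','w1'); W=wmap(c,d)
plan((430,415.5,6,0))
# red blob
m=(p[...,0].astype(int)-p[...,1]>70)&(p[...,1].astype(int)-p[...,2]<25)&(W[...,2]>.01)&(W[...,2]<.03)
Q=W[m]; print(len(Q),Q.min(0),Q.max(0), cv2.minAreaRect((Q[:,:2]*1000).astype(np.float32)))
E
```

```text
t 3.12 tcp [428.1 415.2  97.4] yaw 0.2 tilt [-0.0043 -0.0025] F [ 0.6 -0.7  0.5] gap 1.00 gf 0 q6 2.15
 az 0.2 then shift [ 1.9 -0.3 91.4]
9936 [0.37022765 0.38426549 0.01875805] [0.49079814 0.4448647  0.02360253] ((430.423583984375, 414.48046875), (120.734619140625, 59.9625244140625), 0.3978722095489502)
```

View pics/w1.png

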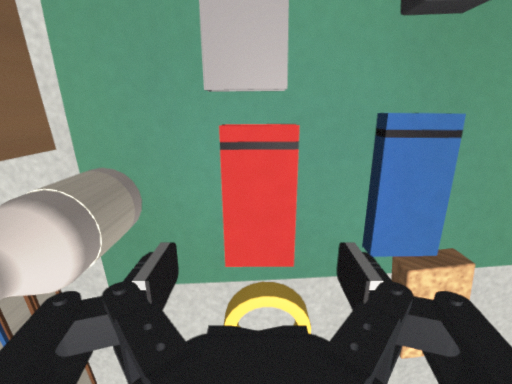

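The wrist view shows the red diary between the open fingers. The wrist estimate of (430.4, 414.5) matches the side camera, so I'll grasp it.

Call:
play_rows(rows=[[[0,0,0],[2,1,25],0],[[0,0,0],[0,0,25],0],[[0,0,0],[0,0,20],0],[[0,0,0],[0,0,12],0],[[0,0,0],[0,0,6],0],[[0,0,0],[0,0,0],0],[[0,0,0],[0,0,0],1],[[0,0,0],[0,0,0],1],[[0,0,0],[0,0,0],1],[[0,0,0],[0,0,0],1],[[0,0,0],[0,0,0],1],[[0,0,0],[0,0,0],1]])

```text
t: 4.12
tcp_pos: [0.4339, 0.4135, 0.0145]
tool_rot: [1.0, -0.0, 0.002, -0.001]
force: [-0.5, -0.5, 5.6]
finger_gap: 0.672
gripper_force: 86.0
```

Call:
play_rows(rows=[[[0,0,0],[0,0,0],1],[[0,0,0],[0,0,-5],1],[[0,0,0],[0,0,-20],1],[[0,0,0],[0,0,-30],1],[[0,0,0],[0,0,-35],1],[[0,0,0],[0,0,-35],1],[[0,0,0],[0,0,-35],1],[[0,0,0],[0,0,-30],1],[[0,0,0],[0,0,-20],1],[[0,0,0],[0,0,0],1]])

```text
t: 4.95
tcp_pos: [0.4349, 0.4144, 0.2283]
tool_rot: [1.0, 0.0, 0.005, -0.003]
force: [-0.3, 0.5, -1.5]
finger_gap: 0.676
gripper_force: 85.8
```

```bash
python3 - <<'E'
from h import *
plan((499.5,-168,230,-14.2),(499.5,-168,138,-14.2))
E
```

```text
t 4.95 tcp [434.9 414.4 228.3] yaw 0.0 tilt [0.0096 0.0062] F [-0.3  0.5 -1.5] gap 0.68 gf 86 q6 2.15
 az 14.2 then shift [205.5 548.7  -1.7]
 az -0.0 then shift [ 0. -0. 92.]
```

Call:
play_rows(rows=[[[0,0,7.1],[0,0,0],1],[[0,0,7.1],[0,0,0],1],[[0,0,0],[11.4,30.5,0],1],[[0,0,0],[11.4,30.5,0],1],[[0,0,0],[11.4,30.5,0],1],[[0,0,0],[11.4,30.5,0],1],[[0,0,0],[11.4,30.5,0],1],[[0,0,0],[11.4,30.5,0],1],[[0,0,0],[11.4,30.5,0],1],[[0,0,0],[11.4,30.5,0],1],[[0,0,0],[11.4,30.5,0],1],[[0,0,0],[11.4,30.5,0],1]])

```text
t: 5.95
tcp_pos: [0.4671, 0.0876, 0.2215]
tool_rot: [0.992, -0.124, -0.001, 0.0]
force: [1.4, -0.5, -1.8]
finger_gap: 0.674
gripper_force: 85.8
```

Call:
play_rows(rows=[[[0,0,0],[11.4,30.5,0],1],[[0,0,0],[11.4,30.5,0],1],[[0,0,0],[11.4,30.5,0],1],[[0,0,0],[11.4,30.5,0],1],[[0,0,0],[11.4,30.5,0],1],[[0,0,0],[11.4,30.5,0],1],[[0,0,0],[11.4,30.5,0],1],[[0,0,0],[11.4,30.5,0],1],[[0,0,0],[0,0,0],1],[[0,0,0],[0,0,0],1],[[0,0,0],[0,0,0],1],[[0,0,0],[0,0,0],1]])

```text
t: 6.95
tcp_pos: [0.4958, -0.1684, 0.2217]
tool_rot: [0.992, -0.123, -0.001, -0.001]
force: [-0.5, -0.1, -2.4]
finger_gap: 0.677
gripper_force: 85.9
```

```bash
python3 - <<'E'
from h import *
plan()
for cam in('scene','side'):
    p,d,c=grab(cam,cam+'1'); W=wmap(c,d); a=p.astype(int)
    plan((499.5,-168,138,-14.2))
    m=(a[...,0]-a[...,1]>60)&(a[...,0]-a[...,2]>60)&(abs(W[...,0]-.5)<.12)&(abs(W[...,1]+.168)<.12)&(W[...,2]>.14)
    Q=W[m]*1000; print(cam,len(Q),np.percentile(Q,[1,50,99],axis=0).round(1).tolist(),cv2.minAreaRect(Q[:,:2].astype(np.float32)))
E
```

```text
t 6.95 tcp [ 495.8 -168.4  221.7] yaw -14.2 tilt [-0.002   0.0015] F [-0.5 -0.1 -2.4] gap 0.68 gf 86 q6 1.28
t 7.00 tcp [ 496.1 -168.3  221.9] yaw -14.1 tilt [-0.0015  0.0011] F [ 0.2  1.2 -0.7] gap 0.68 gf 86 q6 1.28
 az 0.1 then shift [ 3.3 -1.1 83.9]
scene 531 [[435.5, -206.2, 207.2], [510.8, -171.0, 226.8], [555.7, -134.6, 283.3]] ((491.5194396972656, -176.64559936523438), (79.2713623046875, 123.93696594238281), 75.2679214477539)
t 7.05 tcp [ 496.3 -168.4  222.1] yaw -14.1 tilt [-0.001   0.0008] F [-0.5 -0.4 -1.1] gap 0.68 gf 86 q6 1.28
 az 0.1 then shift [ 3.  -1.2 84.1]
side 356 [[428.6, -200.3, 209.2], [473.4, -154.1, 227.2], [551.1, -123.6, 234.9]] ((489.9699401855469, -167.69554138183594), (74.46277618408203, 120.64140319824219), 77.1873550415039)
```

Call:
play_rows(rows=[[[0,0,0],[7,0,0],1],[[0,0,0],[0,0,25],1],[[0,0,0],[0,0,25],1],[[0,0,0],[0,0,15],1],[[0,0,0],[0,0,6],1],[[0,0,0],[0,0,3],1],[[0,0,0],[0,0,1],1],[[0,0,0],[0,0,0],1],[[0,0,0],[0,0,0],1]])

```text
t: 7.8
tcp_pos: [0.5044, -0.1719, 0.1483]
tool_rot: [0.992, -0.124, 0.001, 0.0]
force: [-0.0, -0.1, -1.6]
finger_gap: 0.677
gripper_force: 85.9
```

```bash
python3 - <<'E'
from h import *
plan((499.5,-168,144.5,-14.2))
E
```

```text
t 7.80 tcp [ 504.4 -171.9  148.3] yaw -14.2 tilt [ 0.002  -0.0012] F [-0.  -0.1 -1.6] gap 0.68 gf 86 q6 1.28
 az 0.0 then shift [-5.7 -2.6  3.8]
```

Call:
play_rows(rows=[[[0,0,0],[-2,-2,2],1],[[0,0,0],[0,0,2],1],[[0,0,0],[0,0,0],1],[[0,0,0],[0,0,0],0.2],[[0,0,0],[0,0,0],0],[[0,0,0],[0,0,0],0],[[0,0,0],[0,0,-5],0],[[0,0,0],[0,0,-20],0],[[0,0,0],[0,0,-30],0],[[0,0,0],[0,0,-30],0],[[0,0,0],[0,0,-20],0]])

```text
t: 8.72
tcp_pos: [0.5029, -0.1696, 0.2511]
tool_rot: [0.992, -0.124, 0.001, 0.001]
force: [-0.4, -0.5, -1.1]
finger_gap: 1.001
gripper_force: 0.0
```

```bash
cat >> h.py <<'E'
def blob(W,p,rgb,box,zr,tol=45):
    a=p.astype(float); n=a/(a.sum(-1,keepdims=True)+1); r=np.array(rgb,float); r/=r.sum()
    m=(np.abs(n-r).sum(-1)<tol/255)&(W[...,0]>box[0])&(W[...,0]<box[1])&(W[...,1]>box[2])&(W[...,1]<box[3])&(W[...,2]>zr[0])&(W[...,2]<zr[1])
    k,l,st,_=cv2.connectedComponentsWithStats(m.astype(np.uint8)); i=1+st[1:,4].argmax(); Q=W[l==i]*1000
    c,wh,g=cv2.minAreaRect(Q[:,:2].astype(np.float32))
    if wh[0]<wh[1]: g+=90; wh=wh[::-1]
    return np.round(c,1),np.round(wh,1),round((g+90)%180-90,1),np.median(Q[:,2]).round(1),len(Q)
def zones(W,seeds): show('',W,seeds)
E
python3 - <<'E'
from h import *
p,d,c=grab('wrist','w2'); W=wmap(c,d)
plan((437,290,100,1.5))
print('wrist red on lift',blob(W,p,(200,25,25),(.38,.62,-.3,-.05),(.142,.16)))
p,d,c=grab('side','side2'); W=wmap(c,d)
print('side red',blob(W,p,(200,25,25),(.38,.62,-.3,-.05),(.142,.16)))
show('side',W,dict(blue=(294,261),grey=(248,297),weight=(232,250)))
E
```

```text
t 8.77 tcp [ 504.8 -170.7  254.4] yaw -14.2 tilt [ 0.0089 -0.0053] F [0.8 0.3 1.9] gap 1.00 gf 0 q6 1.28
 az -15.7 then shift [ -55.7 -462.3  154.4]Traceback (most recent call last):
  File "<stdin>", line 4, in <module>
  File "h.py", line 55, in blob
    k,l,st,_=cv2.connectedComponentsWithStats(m.astype(np.uint8)); i=1+st[1:,4].argmax(); Q=W[l==i]*1000
                                                                       ~~~~~~~~~~~~~~~^^
ValueError: attempt to get argmax of an empty sequence
```

View pics/w2.png

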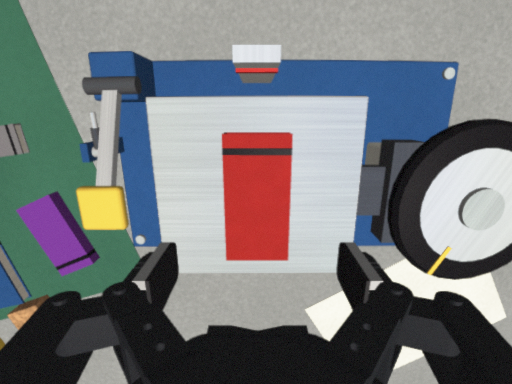

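```bash
python3 - <<'E'
from h import *
z=np.load('/tmp/w2.npz',allow_pickle=True); p,d,c=z['p'],z['d'],z['c'][0]; W=wmap(c,d)
m=(p[...,0].astype(int)-p[...,1]>70)&(p[...,0].astype(int)-p[...,2]>70); print(np.median(W[m],axis=0),m.sum(),c['xyz'])
p,d,c=grab('side','side2'); W=wmap(c,d)
m=(p[...,0].astype(int)-p[...,1]>70)&(p[...,0].astype(int)-p[...,2]>70)&(abs(W[...,1]+.17)<.1)&(abs(W[...,0]-.5)<.15);Q=W[m]*1000
print(len(Q),np.median(Q,axis=0),cv2.minAreaRect(Q[:,:2].astype(np.float32)))
show('side',W,dict(blue=(294,261),grey=(248,297),weight=(232,250)))
E
```

```text
[ 0.50419063 -0.17080004  0.15115122] 8110 [ 0.57414672 -0.18835598  0.38710034]
378 [ 494.03611957 -163.93935099  150.24230748] ((522.5173950195312, -173.8968505859375), (67.50655364990234, 174.6973876953125), 74.73667907714844)
side blue c [437.9 289.5] wh [118.8  67.8] ang 1.3 z 20.1 615
side grey c [573.9 427. ] wh [120.   66.2] ang 1.7 z 20.2 745
side weight c [618.8 293.1] wh [100.  54.] ang 4.4 z 34.8 408
```

Call:
play_rows(rows=[[[0,0,-5.3],[0,0,0],0],[[0,0,-5.2],[0,0,0],0],[[0,0,-5.2],[0,0,0],0],[[0,0,0],[-4.6,-38.3,0],0],[[0,0,0],[-4.6,-38.3,0],0],[[0,0,0],[-4.6,-38.3,0],0],[[0,0,0],[-4.6,-38.3,0],0],[[0,0,0],[-4.6,-38.3,0],0],[[0,0,0],[-4.6,-38.3,0],0],[[0,0,0],[-4.6,-38.3,8],0],[[0,0,0],[-4.6,-38.3,8],0],[[0,0,0],[-4.6,-38.3,8],0]])

```text
t: 9.82
tcp_pos: [0.4506, 0.176, 0.2234]
tool_rot: [1.0, 0.013, -0.001, 0.0]
force: [1.1, -0.2, -0.6]
finger_gap: 1.001
gripper_force: 0.0
```

Call:
play_rows(rows=[[[0,0,0],[-4.6,-38.3,8],0],[[0,0,0],[-4.6,-38.3,8],0],[[0,0,0],[-4.6,-38.3,8],0],[[0,0,0],[0,0,38],0],[[0,0,0],[0,0,38],0],[[0,0,0],[0,0,28],0],[[0,0,0],[0,0,0],0],[[0,0,0],[0,0,0],0]])

```text
t: 10.48
tcp_pos: [0.4334, 0.2883, 0.0947]
tool_rot: [1.0, 0.013, -0.002, 0.001]
force: [1.4, -0.4, 1.3]
finger_gap: 1.0
gripper_force: 0.0
```

```bash
python3 - <<'E'
from h import *
z=np.load('/tmp/w2.npz',allow_pickle=True); p,d,c=z['p'],z['d'],z['c'][0]; W=wmap(c,d)
m=(W[...,2]>.125)&(W[...,2]<.137)
_,l=cv2.connectedComponents(m.astype(np.uint8)); Q=W[l==l[150,180]]*1000; print('table',cv2.minAreaRect(Q[:,:2].astype(np.float32)))
m=(p[...,0].astype(int)-p[...,1]>70)&(p[...,0].astype(int)-p[...,2]>70)&(abs(W[...,2]-.151)<.01);m[:100]=0;m[:,320:]=0;Q=W[m]*1000
m[:]=0
print('red',cv2.minAreaRect(Q[:,:2].astype(np.float32)))
p,d,c=grab('wrist','w3'); W=wmap(c,d); a=p.astype(int)
m=(a[...,2]-a[...,0]>50)&(abs(W[...,2]-.02)<.006);Q=W[m]*1000
r=cv2.minAreaRect(Q[:,:2].astype(np.float32)); print('blue',r)
plan((*r[0],6,1.5))
E
```

```text
table ((494.0986633300781, -195.45872497558594), (254.10107421875, 180.27890014648438), 75.81817626953125)
red ((499.414794921875, -169.477783203125), (59.729835510253906, 120.22055053710938), 75.6439208984375)
blue ((440.3786926269531, 288.4297790527344), (121.25962829589844, 60.2947883605957), 0.5191648602485657)
t 10.53 tcp [435.  288.7  96.3] yaw 1.5 tilt [-0.0009 -0.0003] F [-0.  -0.3  0. ] gap 1.00 gf 0 q6 1.92
 az -0.0 then shift [ 5.4  0.4 90.3]
```

Call:
play_rows(rows=[[[0,0,1],[5,0,0],0],[[0,0,0],[0,0,25],0],[[0,0,0],[0,0,25],0],[[0,0,0],[0,0,20],0],[[0,0,0],[0,0,12],0],[[0,0,0],[0,0,5],0],[[0,0,0],[0,0,0],0],[[0,0,0],[0,0,0],0],[[0,0,0],[0,0,0],1],[[0,0,0],[0,0,0],1],[[0,0,0],[0,0,0],1],[[0,0,0],[0,0,0],1]])

```text
t: 11.53
tcp_pos: [0.4407, 0.2893, 0.011]
tool_rot: [1.0, 0.004, 0.001, -0.0]
force: [-0.6, 0.2, 7.7]
finger_gap: 0.679
gripper_force: 86.3
```

Call:
play_rows(rows=[[[0,0,0],[0,0,0],1],[[0,0,0],[0,0,0],1],[[0,0,0],[0,0,0],1]])

```text
t: 11.78
tcp_pos: [0.4407, 0.2893, 0.011]
tool_rot: [1.0, 0.004, 0.001, -0.0]
force: [-1.3, -0.7, 8.4]
finger_gap: 0.682
gripper_force: 86.3
```

Call:
play_rows(rows=[[[0,0,0],[0,0,-5],1],[[0,0,0],[0,0,-20],1],[[0,0,0],[0,0,-35],1],[[0,0,0],[0,0,-38],1],[[0,0,0],[0,0,-38],1],[[0,0,0],[0,0,-38],1],[[0,0,0],[0,0,-35],1],[[0,0,0],[0,0,-20],1],[[0,0,7.4],[0,0,0],1],[[0,0,7.3],[0,0,0],1],[[0,0,0],[0,0,0],1],[[0,0,0],[0,0,0],1]])

```text
t: 12.78
tcp_pos: [0.4394, 0.2888, 0.2385]
tool_rot: [0.993, -0.119, -0.0, 0.0]
force: [0.5, 0.0, -1.1]
finger_gap: 0.679
gripper_force: 85.9
```

```bash
python3 - <<'E'
from h import *
plan((500,-169,235,-14.2))
E
```

```text
t 12.78 tcp [439.4 288.8 238.5] yaw -13.6 tilt [-0.0003 -0.0001] F [ 0.5  0.  -1.1] gap 0.68 gf 86 q6 2.18
 az 0.6 then shift [171.  428.9   3.5]
```

Call:
play_rows(rows=[[[0,0,0.6],[14.2,35.7,0],1],[[0,0,0],[14.2,35.7,0],1],[[0,0,0],[14.2,35.7,0],1],[[0,0,0],[14.2,35.7,0],1],[[0,0,0],[14.2,35.7,0],1],[[0,0,0],[14.2,35.7,0],1],[[0,0,0],[14.2,35.7,0],1],[[0,0,0],[14.2,35.7,0],1],[[0,0,0],[14.2,35.7,0],1],[[0,0,0],[14.2,35.7,0],1],[[0,0,0],[14.2,35.7,0],1],[[0,0,0],[14.2,35.7,0],1]])

```text
t: 13.78
tcp_pos: [0.498, -0.1701, 0.2378]
tool_rot: [0.992, -0.124, -0.001, -0.0]
force: [0.9, 1.0, -1.5]
finger_gap: 0.676
gripper_force: 86.0
```

Call:
play_rows(rows=[[[0,0,0],[0,0,20],1],[[0,0,0],[0,0,25],1],[[0,0,0],[0,0,15],1],[[0,0,0],[0,0,7],1],[[0,0,0],[0,0,0],1],[[0,0,0],[0,0,0],1]])

```text
t: 14.28
tcp_pos: [0.4987, -0.1682, 0.1712]
tool_rot: [0.992, -0.125, -0.0, -0.0]
force: [-0.7, 0.9, -1.1]
finger_gap: 0.675
gripper_force: 86.0
```

```bash
python3 - <<'E'
from h import *
p,d,c=grab('side'); W=wmap(c,d); a=p.astype(int)
plan((500,-169,161.5,-14.2))
m=(a[...,2]-a[...,0]>40)&(abs(W[...,0]-.5)<.1)&(abs(W[...,1]+.168)<.07)&(W[...,2]>.12)&(W[...,2]<.22)
Q=W[m]*1000; print(len(Q),np.percentile(Q,[1,50,99],axis=0).round(1).tolist(),cv2.minAreaRect(Q[:,:2].astype(np.float32)))
E
```

```text
t 14.33 tcp [ 499.2 -168.4  171.9] yaw -14.4 tilt [ 0.001  -0.0006] F [-0.1  0.4 -0.5] gap 0.68 gf 86 q6 1.28
 az -0.2 then shift [ 1.   0.4 10.4]
261 [[435.8, -202.6, 171.7], [477.0, -161.3, 180.6], [556.3, -126.4, 187.4]] ((483.8475341796875, -159.58132934570312), (66.82115173339844, 149.07470703125), 75.57878112792969)
```

Call:
play_rows(rows=[[[0,0,0],[1,0,6],1],[[0,0,0],[0,0,3],1],[[0,0,0],[0,0,1],1],[[0,0,0],[0,0,0],1],[[0,0,0],[0,0,0],0.2],[[0,0,0],[0,0,0],0],[[0,0,0],[0,0,0],0],[[0,0,0],[0,0,-5],0],[[0,0,0],[0,0,-20],0],[[0,0,0],[0,0,-30],0],[[0,0,0],[0,0,-30],0],[[0,0,0],[0,0,0],0]])

```text
t: 15.33
tcp_pos: [0.5029, -0.1704, 0.2524]
tool_rot: [0.992, -0.125, 0.006, 0.002]
force: [0.7, 0.1, 0.2]
finger_gap: 1.002
gripper_force: 0.0
```

```bash
python3 - <<'E'
from h import *
p,d,c=grab('wrist','w4'); W=wmap(c,d); a=p.astype(int)
m=(a[...,2]-a[...,0]>50)&(abs(W[...,2]-.171)<.007)&(abs(W[...,1]+.17)<.1);Q=W[m]*1000
print('blue',cv2.minAreaRect(Q[:,:2].astype(np.float32)),np.median(Q[:,2]))
p,d,c=grab('side'); W=wmap(c,d)
show('side',W,dict(grey=(248,297),weight=(232,250)))
plan((575,424.5,240,1.3),(575,424.5,95,1.3))
E
```

```text
blue ((499.4687805175781, -169.52503967285156), (59.752342224121094, 120.50626373291016), 75.56013488769531) 171.19047687858483
side grey c [573.5 427.4] wh [120.9  66.9] ang -0.7 z 20.6 705
side weight c [618.6 293.6] wh [100.1  52.8] ang 3.4 z 35.1 382
t 15.43 tcp [ 500.3 -169.   248. ] yaw -14.4 tilt [ 0.0035 -0.0021] F [ 0.4  0.6 -0. ] gap 1.00 gf 0 q6 1.29
 az -15.7 then shift [  88.1 -591.7    8. ]
 az -0.0 then shift [  0.   0. 145.]
```

Call:
play_rows(rows=[[[0,0,-7.1],[0,0,0],0],[[0,0,-7.1],[0,0,0],0],[[0,0,0],[5,-39.6,0],0],[[0,0,0],[5,-39.6,0],0],[[0,0,0],[5,-39.6,0],0],[[0,0,0],[5,-39.6,0],0],[[0,0,0],[5,-39.6,0],0],[[0,0,0],[5,-39.6,0],0],[[0,0,0],[5,-39.6,0],0],[[0,0,0],[5,-39.6,0],0],[[0,0,0],[5,-39.6,0],0],[[0,0,0],[5,-39.6,0],0]])

```text
t: 16.43
tcp_pos: [0.5499, 0.229, 0.2446]
tool_rot: [1.0, -0.002, -0.002, 0.0]
force: [0.7, 0.0, -0.7]
finger_gap: 1.002
gripper_force: 0.0
```

Call:
play_rows(rows=[[[0,0,0],[5,-39.6,0],0],[[0,0,0],[5,-39.6,0],0],[[0,0,0],[5,-39.6,0],0],[[0,0,0],[5,-39.6,0],0],[[0,0,0],[5,-39.6,0],0],[[0,0,0],[0,0,38],0],[[0,0,0],[0,0,38],0],[[0,0,0],[0,0,38],0],[[0,0,0],[0,0,36],0],[[0,0,0],[0,0,0],0],[[0,0,0],[0,0,0],0]])

```text
t: 17.35
tcp_pos: [0.5744, 0.4237, 0.0923]
tool_rot: [1.0, -0.002, -0.004, 0.002]
force: [0.1, 0.6, -0.0]
finger_gap: 1.0
gripper_force: 0.0
```

```bash
python3 - <<'E'
from h import *
p,d,c=grab('wrist','w5'); W=wmap(c,d); a=p.astype(int)
m=(abs(W[...,2]-.02)<.006)&(abs(W[...,0]-.575)<.1)&(abs(W[...,1]-.425)<.06)&(np.ptp(a,axis=-1)<40);Q=W[m]*1000
r=cv2.minAreaRect(Q[:,:2].astype(np.float32)); print('grey',r,len(Q))
plan((*r[0],6,0))
E
```

```text
grey ((575.852783203125, 425.63580322265625), (120.90296936035156, 60.35588455200195), 0.7602335810661316) 10787
t 17.40 tcp [576.8 424.9  95.7] yaw -0.2 tilt [-0.0016 -0.0008] F [-0.6 -0.2  0.4] gap 1.00 gf 0 q6 2.05
 az -0.2 then shift [-0.9 -0.7 89.7]
```

Call:
play_rows(rows=[[[0,0,-1],[-1,-1,0],0],[[0,0,0],[0,0,25],0],[[0,0,0],[0,0,25],0],[[0,0,0],[0,0,20],0],[[0,0,0],[0,0,12],0],[[0,0,0],[0,0,4],0],[[0,0,0],[0,0,0],0],[[0,0,0],[0,0,0],0],[[0,0,0],[0,0,0],1],[[0,0,0],[0,0,0],1],[[0,0,0],[0,0,0],1],[[0,0,0],[0,0,0],1]])

```text
t: 18.4
tcp_pos: [0.5774, 0.4269, 0.0127]
tool_rot: [1.0, 0.007, 0.002, -0.001]
force: [0.3, 0.5, 5.1]
finger_gap: 0.672
gripper_force: 88.2
```

Call:
play_rows(rows=[[[0,0,0],[0,0,0],1],[[0,0,0],[0,0,0],1],[[0,0,0],[0,0,0],1]])

```text
t: 18.65
tcp_pos: [0.5774, 0.427, 0.0126]
tool_rot: [1.0, 0.007, 0.002, -0.001]
force: [-0.7, 0.4, 6.2]
finger_gap: 0.675
gripper_force: 88.2
```

Call:
play_rows(rows=[[[0,0,0],[0,0,-5],1],[[0,0,0],[0,0,-20],1],[[0,0,0],[0,0,-35],1],[[0,0,0],[0,0,-40],1],[[0,0,0],[0,0,-40],1],[[0,0,0],[0,0,-40],1],[[0,0,0],[0,0,-40],1],[[0,0,0],[0,0,-25],1],[[0,0,7.1],[0,0,0],1],[[0,0,7.1],[0,0,0],1],[[0,0,0.8],[0,0,0],1],[[0,0,0],[0,0,0],1]])

```text
t: 19.65
tcp_pos: [0.5754, 0.4258, 0.2549]
tool_rot: [0.992, -0.123, -0.001, 0.0]
force: [0.1, 0.4, -1.1]
finger_gap: 0.677
gripper_force: 87.3
```

```bash
python3 - <<'E'
from h import *
plan((500,-169,255,-14.2))
E
```

```text
t 19.65 tcp [575.4 425.8 254.9] yaw -14.1 tilt [-0.0013 -0.0007] F [ 0.1  0.4 -1.1] gap 0.68 gf 87 q6 2.30
 az 0.1 then shift [ 7.280e+01  5.951e+02 -1.000e-01]
```

Call:
play_rows(rows=[[[0,0,0],[4.8,39.7,0],1],[[0,0,0],[4.8,39.7,0],1],[[0,0,0],[4.8,39.7,0],1],[[0,0,0],[4.8,39.7,0],1],[[0,0,0],[4.8,39.7,0],1],[[0,0,0],[4.8,39.7,0],1],[[0,0,0],[4.8,39.7,0],1],[[0,0,0],[4.8,39.7,0],1],[[0,0,0],[4.8,39.7,0],1],[[0,0,0],[4.8,39.7,0],1],[[0,0,0],[4.8,39.7,0],1],[[0,0,0],[4.8,39.7,0],1]])

```text
t: 20.65
tcp_pos: [0.5137, -0.0515, 0.2549]
tool_rot: [0.992, -0.122, -0.001, -0.0]
force: [1.0, 0.4, -2.0]
finger_gap: 0.674
gripper_force: 87.3
```

Call:
play_rows(rows=[[[0,0,0],[4.8,39.7,0],1],[[0,0,0],[4.8,39.7,0],1],[[0,0,0],[4.8,39.7,0],1],[[0,0,0],[0,0,20],1],[[0,0,0],[0,0,25],1],[[0,0,0],[0,0,12],1],[[0,0,0],[0,0,5],1],[[0,0,0],[0,0,0],1],[[0,0,0],[0,0,0],1]])

```text
t: 21.4
tcp_pos: [0.4996, -0.1688, 0.1934]
tool_rot: [0.992, -0.123, 0.0, 0.0]
force: [0.1, -0.2, -2.2]
finger_gap: 0.679
gripper_force: 87.3
```

```bash
python3 - <<'E'
from h import *
p,d,c=grab('side','side5'); W=wmap(c,d); a=p.astype(int)
plan((500,-169,183.5,-14.2))
m=(np.ptp(a,axis=-1)<25)&(a.sum(-1)>200)&(abs(W[...,0]-.47)<.03)&(abs(W[...,1]+.168)<.06)&(W[...,2]>.172)&(W[...,2]<.22)
Q=W[m]*1000; print(len(Q),np.percentile(Q,[1,20,50,80,99],axis=0).round(1).tolist())
E
```

```text
t 21.45 tcp [ 500.  -168.9  194. ] yaw -14.2 tilt [ 0.0012 -0.0008] F [ 0.8  0.7 -0.8] gap 0.68 gf 87 q6 1.28
 az 0.0 then shift [ 0.   0.1 10.5]
179 [[441.1, -195.6, 187.0], [449.4, -176.1, 198.9], [466.5, -156.5, 201.4], [483.5, -137.9, 203.5], [494.2, -127.5, 212.5]]
```

Call:
play_rows(rows=[[[0,0,0],[0,0,6],1],[[0,0,0],[0,0,3],1],[[0,0,0],[0,0,1],1],[[0,0,0],[0,0,0],1],[[0,0,0],[0,0,0],0.2],[[0,0,0],[0,0,0],0],[[0,0,0],[0,0,0],0],[[0,0,0],[0,0,-5],0],[[0,0,0],[0,0,-20],0],[[0,0,0],[0,0,-30],0],[[0,0,0],[0,0,-30],0],[[0,0,0],[0,0,0],0]])

```text
t: 22.45
tcp_pos: [0.5027, -0.1707, 0.2746]
tool_rot: [0.992, -0.124, 0.006, 0.003]
force: [1.0, -0.1, 0.3]
finger_gap: 0.997
gripper_force: 0.0
```

```bash
python3 - <<'E'
from h import *
p,d,c=grab('wrist','w6'); W=wmap(c,d)
m=(abs(W[...,2]-.191)<.007)&(abs(W[...,1]+.17)<.06)&(abs(W[...,0]-.5)<.1);Q=W[m]*1000
print('grey',cv2.minAreaRect(Q[:,:2].astype(np.float32)),np.median(Q[:,2]))
p,d,c=grab('side'); W=wmap(c,d)
show('side',W,dict(weight=(232,250)))
plan((620,291.5,260,3.5),(620,291.5,115,3.5))
E
```

```text
grey ((498.0578308105469, -169.67718505859375), (60.474788665771484, 121.11054229736328), 75.68936157226562) 191.1814324912726
side weight c [618.8 292. ] wh [99.9 54.1] ang 4.0 z 34.7 414
t 22.55 tcp [ 500.1 -169.2  270.2] yaw -14.2 tilt [ 0.0036 -0.0022] F [-0.9 -0.6 -0. ] gap 1.00 gf 0 q6 1.28
 az -17.7 then shift [ 147.8 -452.6   10.2]
 az -0.0 then shift [  0.   0. 145.]
```

Call:
play_rows(rows=[[[0,0,-5.9],[0,0,0],0],[[0,0,-5.9],[0,0,0],0],[[0,0,-5.9],[0,0,0],0],[[0,0,0],[12.3,-37.7,0],0],[[0,0,0],[12.3,-37.7,0],0],[[0,0,0],[12.3,-37.7,0],0],[[0,0,0],[12.3,-37.7,0],0],[[0,0,0],[12.3,-37.7,0],0],[[0,0,0],[12.3,-37.7,0],0],[[0,0,0],[12.3,-37.7,0],0],[[0,0,0],[12.3,-37.7,0],0],[[0,0,0],[12.3,-37.7,0],0]])

```text
t: 23.55
tcp_pos: [0.5885, 0.1784, 0.2667]
tool_rot: [1.0, 0.03, -0.002, 0.0]
force: [-0.1, -0.1, 0.5]
finger_gap: 0.997
gripper_force: 0.0
```

Call:
play_rows(rows=[[[0,0,0],[12.3,-37.7,0],0],[[0,0,0],[12.3,-37.7,0],0],[[0,0,0],[12.3,-37.7,0],0],[[0,0,0],[0,0,38],0],[[0,0,0],[0,0,38],0],[[0,0,0],[0,0,38],0],[[0,0,0],[0,0,36],0],[[0,0,0],[0,0,0],0],[[0,0,0],[0,0,0],0]])

```text
t: 24.3
tcp_pos: [0.6169, 0.2909, 0.1149]
tool_rot: [1.0, 0.03, -0.004, 0.001]
force: [0.4, -0.6, 1.5]
finger_gap: 1.001
gripper_force: 0.0
```

```bash
python3 - <<'E'
from h import *
p,d,c=grab('wrist','w7'); W=wmap(c,d)
m=(abs(W[...,2]-.034)<.006)&(abs(W[...,0]-.62)<.08)&(abs(W[...,1]-.292)<.06)
n,l,st,_=cv2.connectedComponentsWithStats(m.astype(np.uint8)); Q=W[l==1+st[1:,4].argmax()]*1000
r=cv2.minAreaRect(Q[:,:2].astype(np.float32)); print('weight',r,len(Q),np.median(Q[:,2]))
plan((*r[0],14,3.5))
E
```

```text
weight ((622.0181274414062, 289.6766662597656), (99.85369873046875, 50.1688117980957), 3.9332759380340576) 6893 35.550515602200264
t 24.35 tcp [619.3 291.6 118. ] yaw 3.5 tilt [-0.0013 -0.0004] F [0.6 0.7 1. ] gap 1.00 gf 0 q6 1.79
 az -0.0 then shift [  2.6   2.1 104. ]
```

Call:
play_rows(rows=[[[0,0,0],[2.5,2,30],0],[[0,0,0],[0,0,30],0],[[0,0,0],[0,0,25],0],[[0,0,0],[0,0,14],0],[[0,0,0],[0,0,4],0],[[0,0,0],[0,0,0],0],[[0,0,0],[0,0,0],0],[[0,0,0],[0,0,0],1],[[0,0,0],[0,0,0],1],[[0,0,0],[0,0,0],1],[[0,0,0],[0,0,0],1],[[0,0,0],[0,0,0],1]], grip_force=100)

```text
t: 25.35
tcp_pos: [0.6232, 0.2904, 0.0174]
tool_rot: [1.0, 0.03, 0.002, -0.001]
force: [0.0, 0.9, 6.3]
finger_gap: 0.564
gripper_force: 106.8
```

Call:
play_rows(rows=[[[0,0,0],[0,0,0],1],[[0,0,0],[0,0,0],1],[[0,0,0],[0,0,0],1]])

```text
t: 25.6
tcp_pos: [0.6232, 0.2904, 0.0174]
tool_rot: [1.0, 0.03, 0.002, -0.001]
force: [-0.9, -0.0, 6.1]
finger_gap: 0.564
gripper_force: 106.8
```

Call:
play_rows(rows=[[[0,0,0],[0,0,-5],1],[[0,0,0],[0,0,-20],1],[[0,0,0],[0,0,-35],1],[[0,0,0],[0,0,-40],1],[[0,0,0],[0,0,-40],1],[[0,0,0],[0,0,-40],1],[[0,0,0],[0,0,-40],1],[[0,0,0],[0,0,-30],1],[[0,0,6],[0,0,0],1],[[0,0,6],[0,0,0],1],[[0,0,6],[0,0,0],1],[[0,0,0],[0,0,0],1]])

```text
t: 26.6
tcp_pos: [0.6205, 0.2894, 0.2641]
tool_rot: [0.992, -0.127, -0.002, 0.001]
force: [-0.7, 0.3, -4.0]
finger_gap: 0.565
gripper_force: 105.5
```

```bash
python3 - <<'E'
from h import *
plan((499.5,-169,265,-14.2))
E
```

```text
t 26.60 tcp [620.5 289.4 264.1] yaw -14.6 tilt [-0.0034 -0.0011] F [-0.7  0.3 -4. ] gap 0.56 gf 105 q6 2.10
 az -0.4 then shift [ -4.9 474.1  -0.9]
```

Call:
play_rows(rows=[[[0,0,-0.4],[-0.4,39.5,0],1],[[0,0,0],[-0.4,39.5,0],1],[[0,0,0],[-0.4,39.5,0],1],[[0,0,0],[-0.4,39.5,0],1],[[0,0,0],[-0.4,39.5,0],1],[[0,0,0],[-0.4,39.5,0],1],[[0,0,0],[-0.4,39.5,0],1],[[0,0,0],[-0.4,39.5,0],1],[[0,0,0],[-0.4,39.5,0],1],[[0,0,0],[-0.4,39.5,0],1],[[0,0,0],[-0.4,39.5,0],1],[[0,0,0],[-0.4,39.5,0],1]])

```text
t: 27.6
tcp_pos: [0.4997, -0.1698, 0.2647]
tool_rot: [0.993, -0.122, -0.001, -0.0]
force: [-0.3, -0.1, -4.3]
finger_gap: 0.57
gripper_force: 105.7
```

Call:
play_rows(rows=[[[0,0,0],[0,0,20],1],[[0,0,0],[0,0,17],1],[[0,0,0],[0,0,8],1],[[0,0,0],[0,0,3],1],[[0,0,0],[0,0,0],1],[[0,0,0],[0,0,0],1],[[0,0,0],[0,0,0],1]])

```text
t: 28.18
tcp_pos: [0.5021, -0.1683, 0.2182]
tool_rot: [0.993, -0.122, 0.001, 0.0]
force: [-0.2, 0.2, -4.7]
finger_gap: 0.567
gripper_force: 105.8
```

```bash
python3 - <<'E'
from h import *
plan((499.5,-169,208,-14.2))
grab('side','side7')
E
```

```text
t 28.18 tcp [ 502.1 -168.3  218.2] yaw -14.0 tilt [ 0.0017 -0.0011] F [-0.2  0.2 -4.7] gap 0.57 gf 106 q6 1.28
 az 0.2 then shift [-2.4  1.3 10.2]
```

Call:
play_rows(rows=[[[0,0,0],[-2,1,6],1],[[0,0,0],[0,0,3],1],[[0,0,0],[0,0,1],1],[[0,0,0],[0,0,0],1],[[0,0,0],[0,0,0],0.3],[[0,0,0],[0,0,0],0],[[0,0,0],[0,0,0],0],[[0,0,0],[0,0,-5],0],[[0,0,0],[0,0,-20],0],[[0,0,0],[0,0,-30],0],[[0,0,0],[0,0,-30],0],[[0,0,0],[0,0,0],0]])

```text
t: 29.23
tcp_pos: [0.5026, -0.171, 0.2988]
tool_rot: [0.992, -0.123, 0.006, 0.003]
force: [-0.1, -0.1, 0.2]
finger_gap: 0.998
gripper_force: 0.0
```

```bash
python3 - <<'E'
from h import *
p,d,c=grab('wrist','w8'); W=wmap(c,d)
m=(abs(W[...,2]-.225)<.008)&(abs(W[...,1]+.17)<.06)&(abs(W[...,0]-.5)<.1);Q=W[m]*1000
print('weight',cv2.minAreaRect(Q[:,:2].astype(np.float32)),np.median(Q[:,2]))
p,d,c=grab('scene','scene8'); W=wmap(c,d); a=p.astype(int)
m=(a[...,0]-a[...,1]>80)&(W[...,2]>.18)&(abs(W[...,0]-.45)<.1)&(abs(W[...,1]+.35)<.1);Q=W[m]*1000
t=Q[Q[:,2]>Q[:,2].max()-6]; print('handle top',t.mean(0),len(t))
show('s',W,dict(wheel=(120,262)))
plan((501,-386,330,-14.2),(501,-386,212,-14.2))
cv2.imwrite('pics/c3.png',cv2.resize(cv2.imread('pics/scene8.png')[130:350,60:320],None,fx=2.7,fy=2.7,interpolation=2))
E
```

```text
weight ((498.1053466796875, -170.09347534179688), (50.136959075927734, 99.8946304321289), 76.29539489746094) 225.50920268459603
handle top [ 501.34666772 -386.66540274  231.55292219] 48
s wheel c [ 458.  -348.3] wh [143.  141.1] ang -66.9 z 174.1 1463
t 29.33 tcp [ 500.  -169.6  294.3] yaw -14.1 tilt [ 0.0041 -0.0024] F [0.3 0.8 0.1] gap 1.00 gf 0 q6 1.28
 az 0.1 then shift [ 54.  209.6 -35.7]
 az -0.0 then shift [  0.  -0. 118.]
```

View pics/c3.png

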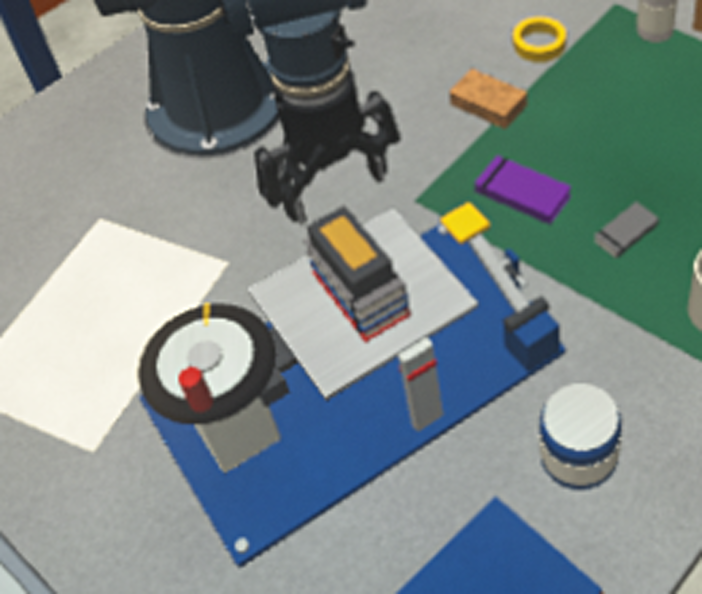

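The pile is square on the table with the weight on top, at (498, -170) for a target of (500, -169). Next I'll move over the handle.

Call:
play_rows(rows=[[[0,0,0],[8.6,35.1,-2],0],[[0,0,0],[8.6,35.1,-2],0],[[0,0,0],[8.6,35.1,-2],0],[[0,0,0],[8.6,35.1,0],0],[[0,0,0],[8.6,35.1,0],0],[[0,0,0],[8.6,35.1,0],0],[[0,0,0],[0,0,0],0],[[0,0,0],[0,0,0],0]], grip_force=50)

```text
t: 30.0
tcp_pos: [0.4967, -0.3874, 0.2962]
tool_rot: [0.992, -0.125, -0.001, -0.001]
force: [0.3, 0.1, 0.5]
finger_gap: 1.001
gripper_force: 0.0
```

```bash
python3 - <<'E'
from h import *
p,d,c=grab('wrist','w9'); W=wmap(c,d); a=p.astype(int)
m=(a[...,0]-a[...,1]>80)&(W[...,2]>.222)&(W[...,2]<.24)&(abs(W[...,0]-.5)<.05)&(abs(W[...,1]+.38)<.05);Q=W[m]*1000
print('handle',len(Q),Q.mean(0) if len(Q) else '')
plan((498.5,-386.5,212,-14.2))
E
```

```text
handle 633 [ 500.411607   -388.18380214  233.92398811]
t 30.05 tcp [ 496.8 -385.6  296.5] yaw -14.2 tilt [-0.0022  0.0033] F [-0.2  0.4 -0.4] gap 1.00 gf 0 q6 0.98
 az -0.0 then shift [ 1.8  0.4 84.5]
```

Call:
play_rows(rows=[[[0,0,0],[3.3,1,0],0],[[0,0,0],[0,0,30],0],[[0,0,0],[0,0,30],0],[[0,0,0],[0,0,18],0],[[0,0,0],[0,0,7],0],[[0,0,0],[0,0,0],1],[[0,0,0],[0,0,0],1],[[0,0,0],[0,0,0],1],[[0,0,0],[0,0,0],1],[[0,0,0],[0,0,0],1],[[0,0,0],[0,0,0],1],[[0,0,0],[0,0,0],1]])

```text
t: 31.05
tcp_pos: [0.5012, -0.3882, 0.2148]
tool_rot: [0.992, -0.123, 0.001, 0.001]
force: [-0.2, 0.8, 5.6]
finger_gap: 0.259
gripper_force: 48.9
```

```bash
python3 - <<'E'
from h import *
plan()
# tool-frame chords for cw winding in 30deg steps, start angle -40
ya=np.radians(-14.2); H=np.array([454.8,-348.4])
a=np.radians(-41-np.arange(0,361,30)); P=58*np.c_[np.cos(a),np.sin(a)]; D=np.diff(P,axis=0)
print(np.c_[np.cos(ya)*D[:,0]+np.sin(ya)*D[:,1],np.sin(ya)*D[:,0]-np.cos(ya)*D[:,1]].round(1).tolist())
s=sense(); v=s['tcp_pos'][:2]*1000-H; print(np.hypot(*v),np.degrees(np.arctan2(v[1],v[0])))
E
```

```text
t 31.05 tcp [ 501.2 -388.2  214.8] yaw -14.1 tilt [ 0.002  -0.0019] F [-0.2  0.8  5.6] gap 0.26 gf 49 q6 0.98
[[-20.0, 22.4], [-28.5, 9.4], [-29.4, -6.1], [-22.4, -20.0], [-9.4, -28.5], [6.1, -29.4], [20.0, -22.4], [28.5, -9.4], [29.4, 6.1], [22.4, 20.0], [9.4, 28.5], [-6.1, 29.4]]
61.166042517215516 -40.61741465066255
```

Call:
play_rows(rows=[[[0,0,0],[-10,11.2,0],1],[[0,0,0],[-10,11.2,0],1],[[0,0,0],[-14.2,4.7,0],1],[[0,0,0],[-14.3,4.7,0],1],[[0,0,0],[-14.7,-3,0],1],[[0,0,0],[-14.7,-3.1,0],1],[[0,0,0],[-11.2,-10,0],1],[[0,0,0],[-11.2,-10,0],1],[[0,0,0],[-4.7,-14.2,0],1],[[0,0,0],[-4.7,-14.3,0],1],[[0,0,0],[3,-14.7,0],1],[[0,0,0],[3.1,-14.7,0],1]])

```text
t: 32.05
tcp_pos: [0.4111, -0.314, 0.2148]
tool_rot: [0.992, -0.123, -0.001, 0.003]
force: [-1.0, -4.9, 6.1]
finger_gap: 0.261
gripper_force: 49.7
```

```bash
cat >> h.py <<'E'
H=np.array([455.5,-348.4])
def wheel():
    plan(); s=sense(); v=s['tcp_pos'][:2]*1000-H; print('handle r %.1f ang %.1f'%(np.hypot(*v),np.degrees(np.arctan2(v[1],v[0]))))
def height(cam='side'):
    p,d,c=grab(cam); W=wmap(c,d)*1000; P=(W-[500,-169,0])@R.from_euler('z',-14.2,degrees=True).as_matrix()
    b=(abs(P[...,0])<80)&(P[...,1]>45)&(P[...,1]<90); t=P[b][:,2]; t=t[(t>30)&(t<140)]
    e=(abs(P[...,0])<40)&(abs(P[...,1])<18); w=P[e][:,2]; w=w[(w>140)&(w<232)]
    print(cam,'table %.1f (%d) weight top %.1f (%d)'%(np.median(t),len(t),np.median(w),len(w)))
E
python3 - <<'E'
from h import *
wheel(); height('side'); height('scene')
E
```

```text
t 32.05 tcp [ 411.1 -314.   214.8] yaw -14.2 tilt [-0.0018 -0.0053] F [-1.  -4.9  6.1] gap 0.26 gf 50 q6 0.96
handle r 56.2 ang 142.2
side table 126.4 (366) weight top 221.0 (149)
scene table 125.4 (487) weight top 220.3 (261)
```

Call:
play_rows(rows=[[[0,0,0],[20,-22.4,0],1],[[0,0,0],[28.5,-9.4,0],1],[[0,0,0],[29.4,6.1,0],1],[[0,0,0],[22.4,20,0],1],[[0,0,0],[9.4,28.5,0],1],[[0,0,0],[-6.1,29.4,0],1],[[0,0,0],[-20,22.4,0],1],[[0,0,0],[-28.5,9.4,0],1],[[0,0,0],[-29.4,-6.1,0],1],[[0,0,0],[-22.4,-20,0],1],[[0,0,0],[-9.4,-28.5,0],1],[[0,0,0],[6.1,-29.4,0],1]])

```text
t: 33.15
tcp_pos: [0.4102, -0.3147, 0.2148]
tool_rot: [0.992, -0.124, 0.0, 0.004]
force: [2.1, -7.8, -0.1]
finger_gap: 0.262
gripper_force: 50.5
```

```bash
python3 - <<'E'
from h import *
wheel(); height('side'); height('scene')
E
```

```text
t 33.15 tcp [ 410.2 -314.7  214.8] yaw -14.3 tilt [-0.0002 -0.0072] F [ 2.1 -7.8 -0.1] gap 0.26 gf 50 q6 0.96
handle r 56.5 ang 143.3
side table 106.6 (373) weight top 201.1 (158)
scene table 105.4 (488) weight top 200.1 (263)
```

Call:
play_rows(rows=[[[0,0,0],[20,-22.4,0],1],[[0,0,0],[28.5,-9.4,0],1],[[0,0,0],[29.4,6.1,0],1],[[0,0,0],[22.4,20,0],1],[[0,0,0],[9.4,28.5,0],1],[[0,0,0],[-6.1,29.4,0],1],[[0,0,0],[-20,22.4,0],1],[[0,0,0],[-28.5,9.4,0],1],[[0,0,0],[-29.4,-6.1,0],1],[[0,0,0],[-22.4,-20,0],1],[[0,0,0],[-9.4,-28.5,0],1],[[0,0,0],[6.1,-29.4,0],1]])

```text
t: 34.25
tcp_pos: [0.4101, -0.3148, 0.2147]
tool_rot: [0.992, -0.124, 0.0, 0.003]
force: [1.6, -8.2, 0.4]
finger_gap: 0.259
gripper_force: 51.0
```

```bash
python3 - <<'E'
from h import *
wheel(); height('side'); height('scene')
for n in('side0','scene0'):
    z=np.load('/tmp/%s.npz'%n,allow_pickle=True); c=z['c'][0]; W=wmap(c,z['d'])*1000
    P=(W-[500,-169,0])@R.from_euler('z',-14.2,degrees=True).as_matrix()
    b=(abs(P[...,0])<80)&(P[...,1]>45)&(P[...,1]<90); t=P[b][:,2]; t=t[(t>30)&(t<140)]; print(n,np.median(t))
E
```

```text
t 34.25 tcp [ 410.1 -314.8  214.7] yaw -14.3 tilt [-0.0008 -0.0067] F [ 1.6 -8.2  0.4] gap 0.26 gf 51 q6 0.96
handle r 56.4 ang 143.5
side table 86.7 (343) weight top 181.3 (155)
scene table 85.4 (490) weight top 180.0 (252)
side0 130.3606994936469
scene0 129.92265023931512
```

Call:
play_rows(rows=[[[0,0,0],[20,-22.4,0],1],[[0,0,0],[28.5,-9.4,0],1],[[0,0,0],[29.4,6.1,0],1],[[0,0,0],[22.4,20,0],1],[[0,0,0],[9.4,28.5,0],1],[[0,0,0],[-6.1,29.4,0],1],[[0,0,0],[-20,22.4,0],1],[[0,0,0],[-28.5,9.4,0],1],[[0,0,0],[-29.4,-6.1,0],1],[[0,0,0],[-11.9,-10.6,0],1],[[0,0,0],[0,0,0],1],[[0,0,0],[0,0,0],1]])

```text
t: 35.35
tcp_pos: [0.4089, -0.381, 0.2146]
tool_rot: [0.992, -0.124, 0.001, 0.0]
force: [0.6, 0.7, 8.0]
finger_gap: 0.264
gripper_force: 51.9
```

```bash
python3 - <<'E'
from h import *
wheel(); height('side'); height('scene')
E
```

```text
t 35.35 tcp [ 408.9 -381.   214.6] yaw -14.2 tilt [ 0.0013 -0.0004] F [0.6 0.7 8. ] gap 0.26 gf 52 q6 0.87
handle r 56.9 ang -145.0
side table 70.3 (305) weight top 164.6 (147)
scene table 69.4 (487) weight top 163.9 (252)
```

Call:
play_rows(rows=[[[0,0,0],[0,0,0],0.4],[[0,0,0],[0,0,0],0],[[0,0,0],[0,0,0],0],[[0,0,0],[0,0,0],0],[[0,0,0],[0,0,0],0],[[0,0,0],[0,0,-20],0],[[0,0,0],[0,0,-35],0],[[0,0,0],[0,0,-35],0],[[0,0,0],[0,0,0],1],[[0,0,0],[0,0,0],1]])

```text
t: 36.28
tcp_pos: [0.4107, -0.3814, 0.3055]
tool_rot: [0.992, -0.123, 0.002, 0.002]
force: [0.5, 0.5, -0.3]
finger_gap: 0.749
gripper_force: 0.0
```

Call:
play_rows(rows=[[[0,0,0],[1.7,-38.3,0],1],[[0,0,0],[1.7,-38.3,0],1],[[0,0,0],[1.7,-38.3,0],1],[[0,0,0],[1.7,-38.3,0],1],[[0,0,0],[1.7,-38.3,0],1],[[0,0,0],[1.7,-38.3,0],1],[[0,0,0],[1.7,-38.3,0],1],[[0,0,0],[1.7,-38.3,0],1],[[0,0,0],[1.7,-38.3,0],1],[[0,0,0],[1.7,-38.3,0],1],[[0,0,0],[0,0,0],1],[[0,0,0],[0,0,0],1]])

```text
t: 37.28
tcp_pos: [0.5191, -0.0109, 0.3017]
tool_rot: [0.993, -0.121, -0.002, -0.0]
force: [0.8, -0.7, -1.1]
finger_gap: -0.001
gripper_force: 0.0
```

```bash
python3 - <<'E'
from h import *
plan((519.6,-14,150,-14.2)); height('side'); height('scene')
p,d,c=grab('scene'); W=wmap(c,d)*1000; a=p.astype(int)
m=(a[...,0]-a[...,2]>100)&(a[...,1]-a[...,2]>80)&(abs(W[...,0]-525)<60)&(abs(W[...,1]+15)<60)&(W[...,2]>100); print('pad',W[m].mean(0) if m.any() else '',m.sum())
E
```

```text
t 37.28 tcp [519.1 -10.9 301.7] yaw -13.9 tilt [-0.0035  0.0006] F [ 0.8 -0.7 -1.1] gap -0.00 gf 0 q6 1.58
 az 0.3 then shift [  1.3   2.9 151.7]
side table 70.4 (301) weight top 164.5 (115)
scene table 69.6 (484) weight top 164.1 (253)
pad [525.23979362 -16.96305007 132.90625138] 141
```

Call:
play_rows(rows=[[[0,0,0],[1,3,35],1],[[0,0,0],[0,0,38],1],[[0,0,0],[0,0,38],1],[[0,0,0],[0,0,30],1],[[0,0,0],[0,0,10],1],[[0,0,0],[0,0,8],1],[[0,0,0],[0,0,8],1],[[0,0,0],[0,0,8],1],[[0,0,0],[0,0,8],1],[[0,0,0],[0,0,8],1],[[0,0,0],[0,0,8],1],[[0,0,0],[0,0,0],1]])

```text
t: 38.43
tcp_pos: [0.5209, -0.0169, 0.104]
tool_rot: [0.992, -0.123, 0.001, 0.0]
force: [0.4, -0.1, -0.7]
finger_gap: 0.003
gripper_force: 0.0
```

Call:
play_rows(rows=[[[0,0,0],[0,0,6],1],[[0,0,0],[0,0,5],1],[[0,0,0],[0,0,3],1],[[0,0,0],[0,0,0],1]])

```text
t: 38.77
tcp_pos: [0.5222, -0.0169, 0.098]
tool_rot: [0.992, -0.123, 0.004, 0.001]
force: [-13.0, 0.9, 55.7]
finger_gap: 0.001
gripper_force: 28.4
```

Call:
play_rows(rows=[[[0,0,0],[0,0,-20],1],[[0,0,0],[0,0,-35],1],[[0,0,0],[0,0,-38],1],[[0,0,0],[0,0,-38],1],[[0,0,0],[0,0,-35],1],[[0,0,0],[0,0,-20],1],[[0,0,0],[0,0,0],1],[[0,0,0],[0,0,0],1],[[0,0,0],[0,0,0],1]])

```text
t: 39.52
tcp_pos: [0.5196, -0.0162, 0.2756]
tool_rot: [0.992, -0.123, -0.001, -0.0]
force: [-0.5, -0.1, 0.3]
finger_gap: -0.0
gripper_force: 0.0
```

```bash
python3 - <<'E'
from h import *
plan(); height('side'); height('scene')
p,d,c=grab('scene','scene9'); W=wmap(c,d)*1000; a=p.astype(int)
m=(a[...,0]-a[...,2]>100)&(a[...,1]-a[...,2]>80)&(abs(W[...,0]-525)<60)&(abs(W[...,1]+15)<60)&(W[...,2]>60); print('pad',W[m].mean(0),m.sum())
cv2.imwrite('pics/c4.png',cv2.resize(cv2.imread('pics/scene9.png')[130:350,60:320],None,fx=2.7,fy=2.7,interpolation=2))
E
```

```text
t 39.52 tcp [519.6 -16.2 275.6] yaw -14.1 tilt [-0.0012  0.0003] F [-0.5 -0.1  0.3] gap -0.00 gf 0 q6 1.57
side table 69.9 (366) weight top 163.7 (91)
scene table 69.4 (486) weight top 164.1 (258)
pad [514.85962052 -14.33567925  82.58471026] 99
```

View pics/c4.png

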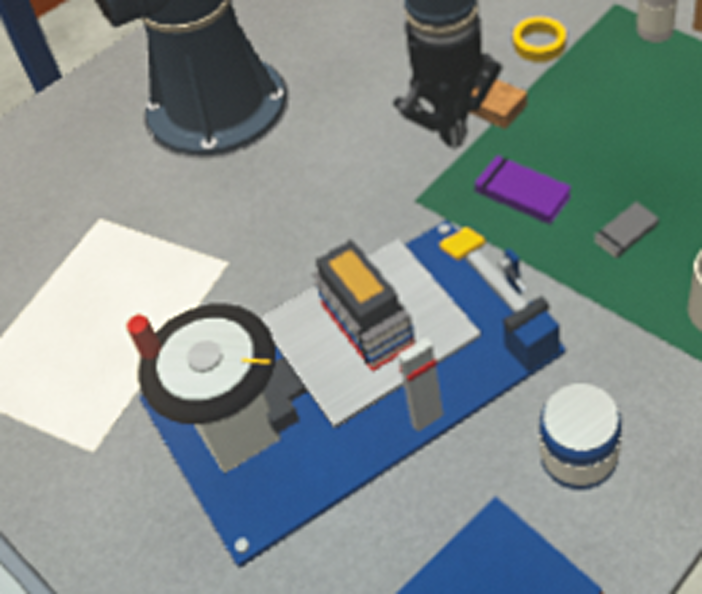

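The lever is latched, with the pad at about 83 mm. The pile top is level with the red mark and the gripper is clear of everything.

```bash
python3 -c "
from station import *
print(sign_off())"
```

```text
the job is handed in; nothing more can be done
None
```

I handed the job in: the red, blue and larger grey diaries are piled on the lift table with the weight on top, and the cameras put the table about 60 mm down. That leaves the top diary level with the red mark to within about 1 mm, and the lock lever is latched; `sign_off()` returned no verdict.

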